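# Roll the shoe anvil onto its other feet

### The job

Roll the three-footed aluminium shoe anvil over by pushing it with the fingers, so that its small foot (the narrow, short sole) is on top and it stands on the other two feet. When it stands still and you have let go of it, press straight down on the middle of the small sole with the fingertips, firmly (about 10 N for half a second), to prove that it stands steady, and leave it standing so. Do not grip, lift or lay the anvil on its side, and leave everything else on the bench where it is.

Things in the scene. Friction and masses are not known exactly. Their poses are not given: they have to be found in the camera images.
- anvil: shoe anvil, one grey cast-aluminium Y, 0.6 to 0.9 kg: three arms 26 mm thick, 120 deg apart in one plane, a sole 12 mm thick across each end. Stands on the edges of any two feet, the third up and level. Origin: the hub, 80 mm over the bench, where the arms meet. z: along the long foot's arm, up at the start; x: level then, from small foot to heel foot; y: the level axis it rolls about
- long_sole (a point): centre of the long foot's face, 88 mm from the hub. Sole 96 mm long (48 mm to -x and +x of the hub), 44 wide, 34 at the +x toe; ends bent 8 mm towards the hub. ON TOP at the start, face 168 mm over the bench, end edges at 147 to 161 mm. Pushed level there (about 4 N) the anvil tips without slipping, and the pushed edge rises to 200 mm on the way: let the finger rise too, or the hand above it jams
- heel_sole (a point): centre of the heel foot's face, 108 mm from the hub; squarish sole 68 x 56 mm. Starts low on the +x side. Pushed at the top along +x the anvil rolls over this foot, hub moving 0.21 m in all. Past the balance point (top pushed some 0.2 m, small sole 40 mm higher than the long one, hub 108 mm up) it falls forward by itself onto long and heel feet. That bench is clear
- small_sole (a point): centre of the small foot's face, 101 mm from the hub; sole 80 mm long in the plane of the arms, 36 wide, 30 at the toe. Starts low on the -x side; swings up from behind when the top is pushed along +x, and ends on top 182 mm over the bench. A finger left low between the two upper arms is in its way and holds the anvil half rolled until the finger is raised straight up
- wax_tin: closed wax tin, 83 mm across, 34 high; origin at the centre of its underside; a bystander
- polish_tin: closed polish tin, 71 mm across, 26 high; origin at the centre of its underside; a bystander
- glue_jar: brown glass jar with a steel lid, 72 mm across, 110 high; origin at the centre of its underside; a bystander
- hammer: hammer lying on the bench, 240 mm long, handle to its -x; a bystander
- shoe: finished brown leather shoe, 270 mm long, about 100 high; origin at the centre of its underside; a bystander
- wooden_last: wooden last (a solid foot form), 240 mm long, 75 high, flat on the bench; origin at the centre of its underside; a bystander
- shoe_brush: wooden shoe brush lying on its bristles, 150 x 50 x 46 mm; origin at the centre of its underside; a bystander
There are look-alikes about, which are no part of the job. Of the things that look like the anvil, take the one that is farthest from the robot's base at the start.

How it is judged:
By the outcome, as a careful person would: the job done as asked, in the order asked, and still so for the second after the job is handed in, with the robot touching nothing.
It also fails if it takes over 54 s, if anything falls off the work surface, if the arm or the gripper's body presses on something with over 40 N, if the wrist force passes 120 N, or if a joint passes its speed limit or range.

### The arm

A 6-joint arm with a two-finger parallel gripper is mounted at the origin on the work surface. World frame = base frame: x ahead of the robot, y to its left, z up, the work surface at z = 0. Lengths are in m, angles in rad, forces in N, time in s.
With the tool pointing down it reaches from about 0.2 to 0.875 m from the base axis. Payload 3.4 kg.
Tool frame: the origin (TCP) lies between the finger pads, 19 mm behind the fingertips; this is the grasp point; z points along the fingers, y is the line along which they close (so a half turn about z gives the same grasp; the last joint's range is limited). The gripper opens to 94 mm and grips with 3 to 60 N. Pads are 16 mm wide; open, the fingers measure 119 mm over their backs; the gripper's body (75 mm by 177 mm) begins 78 mm behind the grasp point.
Start: joints at [-1.394, 0.276, 1.505, -0, 1.361, -0.121], TCP at [0.169, -0.55, 0.224] pointing down, gripper open.
Joint ranges: [-2.89, 2.89], [-0.75, 2.08], [0.22, 2.7], [-1.18, 4.32], [0.11, 2.71], [-2.7, 2.7]. Speed limits (rad/s): [2.57, 2.57, 3.14, 3.14, 3.14, 3.14].

### API

Orientations are given as a unit quaternion [w, x, y, z].
In Python, from plant import r, gripper_to, inverse_kinematics, vision, models, telemetry gives the robot as it stands. Calls block until the motion is done:
- r.move_to(position, orientation): joint-space move of the TCP to a pose.
- r.move_l(position, rot=None, vel=0.15, guard=None): straight line of the TCP; rot=None keeps the orientation; vel is the mean speed in m/s. With guard (N) it stops when the force on the tool has changed by that much, and returns True; else False.
- r.movej(angles): joint-space move.
- gripper_to(opening, f_grip=None): finger opening in m; f_grip is the grip in N (None keeps the last); returns when the fingers have stopped.
- r.hold(seconds).
- inverse_kinematics(position, orientation): joint angles nearest the present ones, or None.
- vision.snapshot(name): name is "scene" or "top"; returns the picture (384x512x3 uint8, red, green, blue); there is no depth.
- vision.get_calibration(name): a dict with "fx", "fy", "cx", "cy" (pixels), "position" and "orientation" of the camera in the world. Camera axes: x right, y down, z forward; pixel columns grow to the right and rows downward; lengths in m; the calibration is good to about 2 mm. A picture is of the moment at which its call begins. get_calibration takes no time and is no camera call.
A pose or a line that the arm cannot do raises r.PlanningError and nothing moves.
- r.sign_off(): hands the job in; it is judged then, once.
Trained networks look in the newest picture that a camera, given by its name, has taken for a name from the list of things; names that differ only in an ending like _2 or _b are one class to them, and where a whole thing is asked for, a point or a joint stands for the part that bears it (a point fixed in the world has none). Each returns a list of dicts, best first, with "score" (0 to 1); they miss things now and then, are a little off and sometimes report something else, mostly with a low value. They report only what shows in the picture. A call takes as long as a camera call. They do not tell look-alikes from the thing itself.
- models.boxes_of(thing, camera): "at" ([x, y, z] in m, in world coordinates, good to about 4 mm: the middle of the surface that is visible of it).
- models.regions_of(thing, camera): "pixels" (384x512 bool, what is visible of it).
- models.mark_of(thing, camera): "at" ([x, y, z] in m, in world coordinates, good to about 4 mm: a listed point, or the origin of a listed thing).
Readings, each from a call of its own:
- telemetry.current_t(): time.
- telemetry.current_joints(): joint angles.
- telemetry.current_dq(): joint speeds.
- telemetry.current_joint_efforts(): joint torques, N m.
- telemetry.current_ee_pos(): TCP position.
- telemetry.current_tool_rot(): TCP orientation.
- telemetry.current_wrist_force(): force on the tool from outside, world axes, zero at the start.
- telemetry.current_torque(): the same for the moment, N m.
- telemetry.current_opening(): finger opening in m.
- telemetry.current_finger_force(): force on a finger pad.
Only numpy, scipy, OpenCV 4.12 (cv2) and the standard library are available. Lean on these libraries where they do the work, as an engineer would, in place of code of your own. Each camera call takes 0.05 s, during which the arm holds its last target. There are 200 camera calls.

## Working session

There is one attempt and no reset: what is moved stays moved. The work goes in short steps, each a Python script; the robot and the scene stay as the last script left them, time stands still between calls to the robot, and variables do not carry over. Pictures are saved under pics/ and viewed, at most 10 in all, crops included, and the job is handed in when it is done.

```bash
mkdir -p pics; ls; python3 - <<'E'
from plant import *
from plant import r, vision, models, telemetry
import cv2,numpy as np
for c in ("scene","top"):
    cv2.imwrite(f"pics/{c}0.png",vision.snapshot(c)[:,:,::-1])
    print(c,vision.get_calibration(c))
    for n in ["anvil","long_sole","heel_sole","small_sole"]:
        print(n,[(np.round(d["at"],3).tolist(),round(d["score"],2)) for d in models.mark_of(n,c)])
for n in ["wax_tin","polish_tin","glue_jar","hammer","shoe","wooden_last","shoe_brush"]:
    print(n,[(np.round(d["at"],3).tolist(),round(d["score"],2)) for d in models.mark_of(n,"top")])
print(telemetry.current_t())
E
```

```text
pics
scene {'fx': 388.34988866154447, 'fy': 388.34988866154447, 'cx': 251.37331132810908, 'cy': 186.97587669292088, 'position': array([ 1.33601486, -0.2569255 ,  1.13319307]), 'orientation': array([-0.26735568,  0.7622413 ,  0.55310029, -0.20393433])}
anvil [([0.46, 0.021, 0.081], 0.76)]
long_sole [([0.455, 0.023, 0.172], 0.71), ([0.567, -0.179, 0.167], 0.7)]
heel_sole [([0.617, -0.104, 0.025], 0.91), ([0.511, -0.051, 0.021], 0.7)]
small_sole [([0.407, 0.092, 0.028], 0.69), ([0.569, -0.181, 0.082], 0.32)]
top {'fx': 468.4264307521283, 'fy': 468.4264307521283, 'cx': 254.58650119919372, 'cy': 194.43896272772517, 'position': array([ 0.31568299, -0.01011168,  1.60783253]), 'orientation': array([-0.06375528,  0.70575652, -0.70339397,  0.05549704])}
anvil [([0.453, 0.022, 0.079], 0.85), ([0.57, -0.18, 0.078], 0.78), ([0.563, -0.178, 0.168], 0.33)]
long_sole [([0.456, 0.019, 0.169], 0.97), ([0.566, -0.177, 0.17], 0.87)]
heel_sole [([0.506, -0.055, 0.03], 0.8), ([0.615, -0.104, 0.022], 0.61)]
small_sole [([0.404, 0.096, 0.033], 0.87), ([0.517, -0.252, 0.032], 0.77)]
wax_tin [([0.346, -0.215, -0.003], 0.57)]
polish_tin [([0.71, -0.364, -0.0], 0.62)]
glue_jar [([0.756, -0.218, -0.002], 0.73)]
hammer [([0.45, -0.462, -0.001], 0.66)]
shoe [([0.696, 0.348, -0.004], 0.76)]
wooden_last [([0.473, 0.423, 0.003], 0.57)]
shoe_brush [([0.314, 0.328, 0.001], 0.71)]
0.85
```

```bash
python3 -c "
import cv2,numpy as np
a=[cv2.imread(f'pics/{c}0.png') for c in ('scene','top')]
[cv2.imwrite(f'pics/{c}0b.png',cv2.resize(i,(800,600))) for c,i in zip('st',a)]"
```

```text
(no output)
```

View pics/s0b.png

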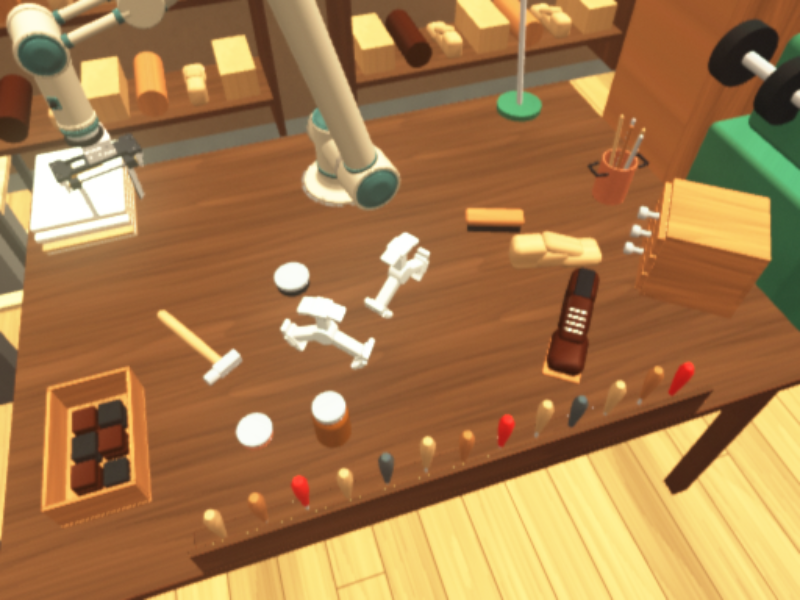

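View pics/t0b.png

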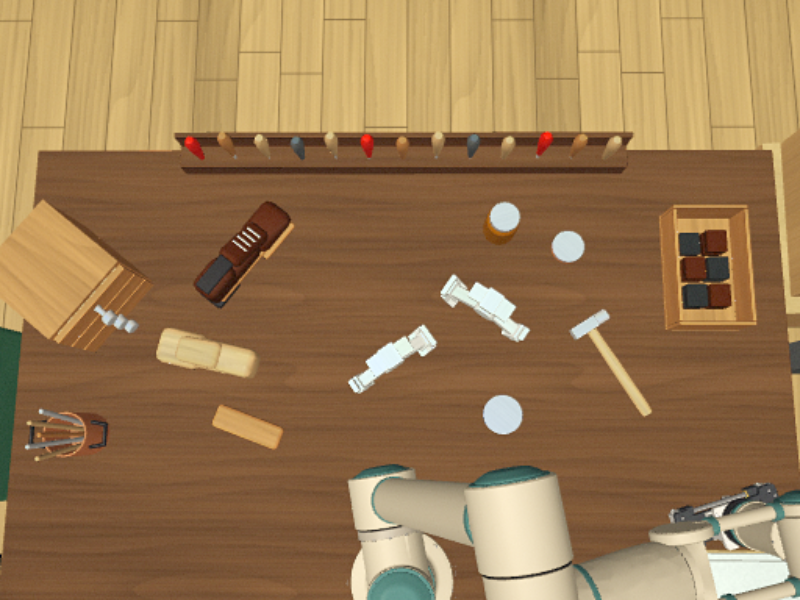

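The farther anvil is the one near (0.567, -0.179), at 0.60 m against 0.46 m for the other. In the top view (800x600) its long sole is at about (493,303), the heel foot at (455,288) and the small foot at (515,330). The +x direction is (0.556, 0.831), and the jar and tins stay clear of the roll.

```bash
cat > h.py <<'E'
from plant import r, gripper_to, inverse_kinematics, vision, models, telemetry
import numpy as np, cv2
from scipy.spatial.transform import Rotation as R
HUB=np.array([.567,-.179]); U=np.array([.099,.148]); U/=np.linalg.norm(U)
def quat(s):   # tool z down, tool y = +-anvil y
    z=np.array([0,0,-1.]); y=s*np.array([-U[1],U[0],0]); x=np.cross(y,z)
    return R.from_matrix(np.c_[x,y,z]).as_quat(scalar_first=True)
def W(x,z): return np.r_[HUB+x*U,z]      # plane of the arms -> world
def P(deg):    # pushed edge of long sole (x,z) after rolling by deg
    rot=lambda v,a: np.array([v[0]*np.cos(a)+v[1]*np.sin(a),-v[0]*np.sin(a)+v[1]*np.cos(a)])
    a=np.radians(deg); p0=np.array([.0765,0])
    if deg<=60: return p0+rot(np.array([-.048,.160])-p0,a)
    p1=p0+[.068,0]; return p1+rot(P(60)-p1,a-np.pi/3)
def st():
    print(round(telemetry.current_t(),2),np.round(telemetry.current_ee_pos(),3),np.round(telemetry.current_wrist_force(),1))
def see(name,*things):
    cs=[vision.snapshot(c)[:,:,::-1] for c in("scene","top")]
    cv2.imwrite(f"pics/{name}.png",np.hstack([cs[0][60:360,100:450],cs[1][60:360,150:500]]))
    for n in things:
        for c in("scene","top"): print(n,c,[(np.round(d["at"],3).tolist(),round(d["score"],2)) for d in models.mark_of(n,c)])
E
python3 - <<'E'
from h import *
for s in(1,-1):
    for p in(W(-.115,.3),W(.22,.2)):
        print(s,inverse_kinematics(p,quat(s)))
for d in range(0,100,10): print(d,np.round(P(d),3))
E
```

```text
1 None
1 [-9.52475799e-02  4.61616957e-01  1.27494444e+00 -4.44089210e-16
  1.40503126e+00 -2.64728000e+00]
-1 [-6.21026531e-01  2.41288872e-01  1.36838864e+00 -4.44089210e-16
  1.53191514e+00 -3.14662963e-02]
-1 [-9.52475799e-02  4.61616957e-01  1.27494444e+00 -4.44089210e-16
  1.40503126e+00  4.94312655e-01]
0 [-0.048  0.16 ]
10 [-0.018  0.179]
20 [0.014 0.193]
30 [0.049 0.201]
40 [0.084 0.203]
50 [0.119 0.198]
60 [0.153 0.188]
70 [0.185 0.184]
80 [0.217 0.174]
90 [0.246 0.158]
```

```bash
python3 - <<'E'
from h import *
q=quat(-1)
gripper_to(0.0)
r.move_to(W(-.115,.30),q); r.move_l(W(-.115,.159),vel=.15); st()
r.move_l(W(-.064,.159),vel=.15); st()
for d in(0,10,20,30,40,50,60):
    x,z=P(d); g=r.move_l(W(x-.008,z-.001),vel=.1,guard=25); print(d,g); st()
    if g: break
see("mid","long_sole","small_sole")
E
```

```text
4.97 [ 0.504 -0.275  0.16 ] [-0.1  0.8 -0.1]
5.47 [ 0.532 -0.232  0.159] [-0.8 -0.7 -0.3]
0 False
5.72 [ 0.535 -0.227  0.159] [-1.7 -3.4  1.8]
10 False
6.22 [ 0.552 -0.201  0.178] [-0.9 -2.8  0.9]
20 False
6.72 [ 0.57  -0.174  0.192] [-1.1 -2.1  1.5]
30 False
7.22 [ 0.59  -0.145  0.2  ] [-0.6 -1.1  0.9]
40 False
7.72 [ 0.609 -0.115  0.202] [-0.1 -1.3  0.6]
50 False
8.22 [ 0.629 -0.086  0.197] [-0.  -0.4 -0.7]
60 False
8.72 [ 0.647 -0.058  0.186] [ 0.4  0.2 -1.1]
long_sole scene [([0.703, 0.015, 0.111], 0.97), ([0.457, 0.024, 0.171], 0.57)]
long_sole top [([0.702, 0.018, 0.112], 0.78)]
small_sole scene [([0.618, -0.101, 0.191], 0.64), ([0.406, 0.094, 0.028], 0.49), ([0.473, 0.422, 0.007], 0.42)]
small_sole top [([0.621, -0.101, 0.189], 0.74), ([0.402, 0.095, 0.03], 0.68)]
```

View pics/mid.png

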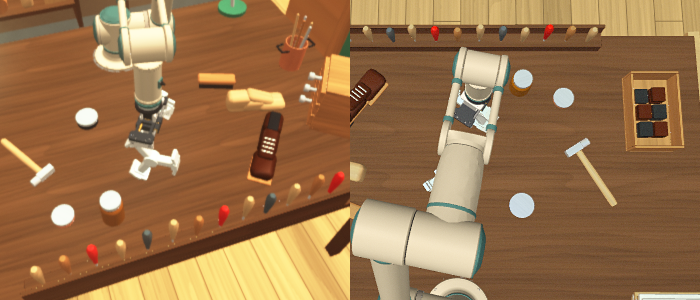

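The small sole is at z≈0.19 and the long sole at 0.11, so the anvil is already past balance and leaning on the finger. I'll raise the finger straight up.

```bash
python3 - <<'E'
from h import *
p=telemetry.current_ee_pos()
for z in (.24,.30): r.move_l([p[0],p[1],z],vel=.1); st()
q=W(-.02,.38)
r.move_l([p[0]-.14,p[1]-.18,.36],vel=.3); r.hold(.4); st()
see("fell","long_sole","small_sole","heel_sole","anvil")
E
```

```text
9.7 [ 0.647 -0.059  0.24 ] [ 0.1  0.1 -0.2]
10.45 [ 0.647 -0.059  0.299] [0.6 0.7 0.6]
11.78 [ 0.508 -0.238  0.36 ] [0.2 0.5 0.1]
long_sole scene [([0.456, 0.019, 0.17], 0.95), ([0.727, 0.053, 0.039], 0.86), ([0.687, -0.011, 0.086], 0.62)]
long_sole top [([0.721, 0.055, 0.041], 0.61), ([0.455, 0.018, 0.169], 0.61)]
small_sole scene [([0.407, 0.094, 0.026], 0.86), ([0.677, -0.01, 0.182], 0.74)]
small_sole top [([0.679, -0.012, 0.184], 0.86), ([0.401, 0.09, 0.029], 0.7)]
heel_sole scene [([0.512, -0.052, 0.022], 0.64), ([0.63, -0.086, 0.024], 0.59)]
heel_sole top [([0.626, -0.087, 0.021], 0.71), ([0.509, -0.052, 0.026], 0.6)]
anvil scene [([0.457, 0.025, 0.075], 0.98), ([0.686, -0.01, 0.082], 0.91)]
anvil top [([0.685, -0.008, 0.079], 0.91), ([0.452, 0.022, 0.078], 0.71)]
```

View pics/fell.png

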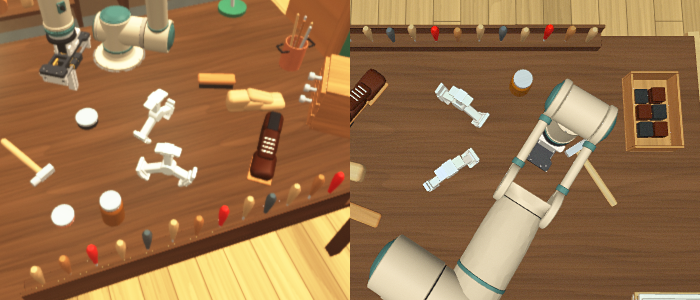

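The anvil (scene crop ~(167,160)) stands on its long and heel feet with the small sole level on top at about (0.680,-0.010,0.183). Now I'll press on it.

```bash
python3 - <<'E'
from h import *
xy=np.array([.680,-.010])
r.move_to(np.r_[xy,.30],quat(-1)); r.move_l(np.r_[xy,.212],vel=.1); r.hold(.2)
f0=telemetry.current_wrist_force()[2]; st()
print(r.move_l(np.r_[xy,.180],vel=.02,guard=4)); st()
z=telemetry.current_ee_pos()[2]; zc=z; t_in=0
for i in range(60):
    f=telemetry.current_wrist_force()[2]-f0
    if f>9.5: t_in+=1
    if t_in>9: break
    e=11-f
    if abs(e)>.8:
        z-=np.clip(e*.00008,-.0005,.0005); z=max(z,zc-.012); r.move_l(np.r_[xy,z],vel=.02)
    else: r.hold(.1)
    print(round(telemetry.current_t(),2),round(f,1),round(z-zc,4))
st()
r.move_l(np.r_[xy,.30],vel=.1); r.move_l([.52,-.20,.36],vel=.3); r.hold(.3); st()
see("end","small_sole","anvil")
E
```

```text
14.64 [ 0.68  -0.01   0.213] [-0.6  0.2  0.4]
True
15.42 [ 0.68  -0.01   0.201] [ 0.1 -0.5  3.7]
15.67 3.3 -0.0005
15.92 3.8 -0.001
16.17 5.9 -0.0014
16.42 6.9 -0.0017
16.67 8.1 -0.002
16.92 8.4 -0.0022
17.17 9.7 -0.0023
17.42 9.8 -0.0024
17.67 8.6 -0.0026
17.92 10.1 -0.0026
18.17 10.2 -0.0027
18.27 10.7 -0.0027
18.37 10.6 -0.0027
18.62 9.7 -0.0028
18.72 11.2 -0.0028
18.82 11.0 -0.0028
18.82 [ 0.681 -0.01   0.2  ] [-1.  -0.5 11.5]
21.29 [ 0.521 -0.199  0.359] [-0.5  0.  -0.4]
small_sole scene [([0.679, -0.008, 0.183], 0.83), ([0.449, -0.466, 0.002], 0.72), ([0.408, 0.094, 0.024], 0.71)]
small_sole top [([0.404, 0.096, 0.03], 0.9), ([0.686, -0.01, 0.183], 0.72)]
anvil scene [([0.686, -0.009, 0.082], 0.94), ([0.457, 0.023, 0.079], 0.6)]
anvil top [([0.687, -0.01, 0.078], 0.8), ([0.454, 0.021, 0.081], 0.64)]
```

View pics/end.png

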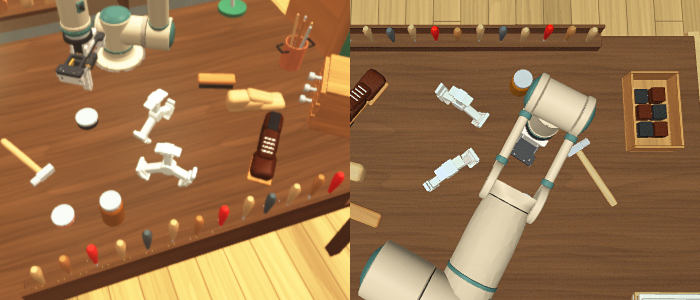

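The anvil (scene crop ~(167,160)) still stands with its small sole on top. The bystanders look unmoved and the hand is clear.

```bash
python3 -c "
from plant import r
print(r.sign_off())"
```

```text
the job is handed in; nothing more can be done
None
```

The farther anvil now stands on its long and heel feet with the small sole on top; it held a press of about 10–11 N for nearly a second, nothing else was seen to move, and the job was handed in at about 21 s.

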